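# Shim the rocking bowl stand level

## Robot

A 6-joint arm with a two-finger parallel gripper is mounted at the origin on the work surface. World frame = base frame: x ahead of the robot, y to its left, z up, the work surface at z = 0. Lengths are in mm, angles in degrees, forces in N, time in s.
With the tool pointing down it reaches from about 300 to 850 mm from the base axis. Payload 4.2 kg.
Tool frame: the origin (TCP) lies on the centre line of the jaws, within the pads' length; the fingertips stand 14 mm ahead of it and the grasp point (between the pads) lies 5 mm behind it; z points along the fingers, y is the line along which they close (so a half turn about z gives the same grasp; the last joint's range is limited). The gripper opens to 91 mm and grips with 3 to 60 N. Pads are 32 mm wide; open, the fingers measure 118 mm over their backs; the gripper's body (76 mm by 178 mm) begins 60 mm behind the grasp point.
Start: joints at [75.974, 18.312, 89.639, -0, 72.044, -1.146], TCP at [128.175, 560.547, 227.976] pointing down, gripper open.
Joint ranges: [-177.97, 177.97], [-48.28, 115.42], [12.27, 149.76], [-77.06, 257.06], [2.81, 150.46], [-146.56, 146.56]. Speed limits (degrees/s): [147.25, 147.25, 180, 180, 180, 180].

## Interface

Orientations are given as [roll, pitch, yaw] about the fixed x, y, z axes, in that order (R = Rz(yaw) Ry(pitch) Rx(roll)).
In Python, from workcell import env gives the robot as it stands.
- The arm moves only by the tool arm_command, never from a script. Its argument "motion" is a list of rows, each an object with "offset": the shift along the tool's x, y, z in m, a list of three; "spin": the turn about the tool's z in rad. In form: [{"offset": [tx, ty, tz], "spin": spin}, ...]. A call has 1 to 5 rows; each row shifts and turns the commanded pose from where the row before left it, along the tool's axes as they then stand; what a row does not reach is not made up. A row lasts 1/8 s, in which the tool goes at most 62.5 mm and 10.7 degrees, less where a joint would pass 70% of its speed; a pose out of reach is approached as far as the arm can. A call with a gripper value outside its range is refused whole. "jaw" is the finger opening in m, from 0 to 0.0912, set as the call begins (left out, the last holds). The fingers move at their own pace and stop on an object; "newtons" is the grip in N (left out, the last holds). Time passes only in rows, so rows that do not move let the fingers close. It gives the time, the measured TCP pose, the force, the opening and the grip force at its end, in the units of the state.
- env.state(): the state, without advancing time (a new reading comes with each control period).
- env.grab_frame(name): name is "scene" or "side" or "wrist"; returns (picture, depth): 480x640x3 uint8, blue, green, red; 480x640 float32, mm along the optical axis (not along the pixel's ray), 0 where there is no reading.
- env.camera_model(name): a dict with "fx", "fy", "cx", "cy" (pixels), "eye" and "rotation" of the camera in the world; the wrist camera has in their place "hand_eye" (4x4, takes a point from camera to tool coordinates, whose origin is the TCP and whose axes are the flange's). Camera axes: x right, y down, z forward; pixel columns grow to the right and rows downward; lengths in mm; the calibration is good to about 2 mm. A picture is of the moment at which its call begins: read the wrist's pose just before it. camera_model takes no time and is no camera call.
- env.job_done(): hands the job in; it is judged then, once.
Trained networks look in the newest picture that a camera, given by its name, has taken for a name from the list of things; names that differ only in an ending like _2 or _b are one class to them, and where a whole thing is asked for, a point or a joint stands for the part that bears it (a point fixed in the world has none). Each returns a list of dicts, best first, with "score" (0 to 1); they miss things now and then, are a little off and sometimes report something else, mostly with a low value. They report only what shows in the picture. A call takes as long as a camera call. They do not tell look-alikes from the thing itself.
- env.boxes_of(camera, target): "bbox" ([left, top, right, bottom] in pixels, round what is visible of it).
- env.pinpoint(camera, target): "location" ([column, row] in pixels: a listed point, or the origin of a listed thing).
The state is a dict: "time_s": time; "qpos": joint angles; "qvel": joint speeds; "effort": joint torques, N m; "ee_pos": TCP position; "ee_rot": TCP orientation; "force": force on the tool from outside, world axes, zero at the start; "torque": the same for the moment, N m; "gripper_width": finger opening in mm; "gripper_force": force on a finger pad.
Only numpy, scipy, OpenCV 4.12 (cv2) and the standard library are available. Lean on these libraries where they do the work, as an engineer would, in place of code of your own. Each camera call takes 0.05 s, during which the arm holds its last target. There are 200 camera calls.

## Task

The bowl stand on the bench leans to the corner nearest the robot. Take the orange wedge by its grip and, keeping it flat on the bench, gently push its thin end under that corner's foot until the bubble of the level on top sits centred between the two black lines, then let go and leave it there. Never force the wedge, press it hard onto the bench or jam the stand, do not push or lift the stand itself, and leave the other things where they are.

Things in the scene. Friction and masses are not known exactly. Their poses are not given: they have to be found in the camera images.
- wedge: Orange plastic wedge shim lying flat, 160 g. Origin: underside, below the middle of its grip; x points to the thin end, z up. Grip: upright block 40 (x) by 26 (y) by 45 (z) mm centred on the origin, on a 26 mm wide, 28 mm tall body from x = -50 to 40 mm. From x = 40 mm (28 mm tall) a 44 mm wide ramp slopes straight down to x = 165 mm (4 mm tall).
- wedge_tip (a point): Middle of the wedge's thin end, 165 mm ahead of the wedge's origin, 2 mm above its underside.
- frame: Fixed grey foot frame of the bowl stand. Origin near bench height, below the low corner's foot; x points level to the far corner; the hinge runs along y, 200 mm ahead of the origin. Bears a 260 mm square blue plate set cornerwise, top about 58 mm up, with bowl and level fixed on it; its near corner overhangs the foot by 19 mm. The stand's height above the bench differs by a little from job to job.
- foot (a point): Lowest point of the round, sprung rubber foot (18 mm across) under the plate's low corner, 200 mm from the hinge. It hangs 6 to 9 mm above the bench at first; the corner must rise 9 mm to come level, and the foot gives 3 to 7 mm under its load (4 to 10 N), which differs from job to job. About 3 mm above level the plate meets its stop and jams. Its x axis: to the far corner.
- bubble (a joint): Pale bubble (22 mm long) in the green vial of the red level fixed on the plate along the frame's x, with two black lines (2 mm wide) 15.5 mm either side of its middle: offset from the middle, m. 0 = centred; positive = towards the far end: the low corner is too low. Starts near +0.03. 1 degree of tilt (3.5 mm of foot height, 18 mm of wedge travel) moves it 11 mm. Settles in about 1 s.
- table: The steel work bench, its top at height 0.
- brush: Bystander: wooden brush lying flat, about 200 mm long.
- jar: Bystander: closed jar with a blue cap, 68 mm across, 110 mm tall, origin under its middle.
- small_bowl: Bystander: open steel bowl, 130 mm across, 55 mm tall, origin under its middle.
- mug: Bystander: blue mug, 76 mm across, 90 mm tall, origin under its middle.
- spatula: Bystander: spatula lying flat.
- weight: Bystander: brass weight, 56 mm across, 35 mm tall, origin under its middle.
Things that resemble listed ones, but are neither listed nor needed, are in the scene too. Several things have the shape of the wedge; the one meant has the colours described above.

How it is judged (in metres and radians):
On the way, in this order (a step that is already met when the one before it is completed fails the run):
1. the wedge's slope bears up against the foot of the low corner (contact force between wedge and stand above 0.8 N and x of foot in the frame of wedge below 0.165 m), for 0.1 s.
2. the bubble is brought to the middle with the wedge under the foot (value of joint bubble between -0.0035 and 0.0035 m and contact force between wedge and stand above 1 N), for 0.3 s.
At the end, for the whole second after the job is handed in: The bubble rests within 3.5 mm of the middle of its vial (wholly between the two lines); the wedge, released and at rest, lies flat on the bench (within 3 degrees and 4 mm) and carries the foot of the low corner (more than 1 N) (all of step 2 and angle between wedge's own z axis and vertical below 0.05 rad and height (world z) of wedge below 0.004 m and linear speed of wedge below 0.01 m/s and velocity of joint bubble between -0.004 and 0.004 m/s); the robot touches nothing.
It fails at once if the wedge is forced or jammed: more than 16 N between the wedge and the stand (contact force between wedge and stand above 16 N).
It fails at once if the wedge is pressed hard onto the bench while it bears the foot: more than 40 N (contact force between wedge and table above 40 N and contact force between wedge and stand above 0.8 N).
It fails at once if the robot pushes, presses or lifts the stand itself (more than 3 N) (contact force between any of the fingers, the arm and stand above 3 N).
It fails at once if a bystander (brush, jar, bowl, mug, spatula, weight) is moved by more than 25 mm (distance of any of brush, jar, small_bowl, mug, spatula, weight from where it was at the start of the episode above 0.025 m).
It also fails if it takes over 72 s, if anything falls off the work surface, if the arm or the gripper's body presses on something with over 40 N, if the wrist force passes 120 N, or if a joint passes its speed limit or range.

## Working session

There is one attempt and no reset: what is moved stays moved. The work goes in short steps, Python scripts to look and compute and a tool call to move; the robot and the scene stay as the last step left them, time stands still between calls to the robot, and variables do not carry over. Pictures are saved under pics/ and viewed, at most 10 in all, crops included, and the job is handed in when it is done.

Besides the shell and the picture viewer there is one more tool, called after "Call:" as name(argument=value, ...), one argument or row to a line, values as JSON. arm_command: Moves the arm, as the interface text tells. Its arguments: {"type":"object","properties":{"motion":{"type":"array"},"jaw":{"type":"number"},"newtons":{"type":"number"}},"required":["motion"]}

```bash
mkdir -p pics; ls; cat > h.py <<'E'
import numpy as np, cv2
from workcell import env
def world(cam,uv,depth=None,z=None):
    m=env.camera_model(cam)
    d=np.array([(uv[0]-m['cx'])/m['fx'],(uv[1]-m['cy'])/m['fy'],1.])
    R=np.array(m['rotation']);e=np.array(m['eye']);r=R@d
    if z is not None: return e+r*(z-e[2])/r[2]
    return e+r*depth
E
python3 - <<'E'
from h import *
s=env.state();print(s['time_s'],s['ee_pos'],s['ee_rot'],s['force'])
ims=[]
for c in['scene','side']:
    p,d=env.grab_frame(c);cv2.imwrite(f'pics/{c}0.png',p);np.save(f'{c}0.npy',d)
    m=env.camera_model(c);print(c,m)
    for t in['wedge','wedge_tip','foot','frame','bubble']:
        print(t,[(np.round(x['location']).tolist(),round(x['score'],2)) for x in env.pinpoint(c,t)[:5]])
    print('boxes',[(np.round(x['bbox']).tolist(),round(x['score'],2)) for x in env.boxes_of(c,'wedge')])
E
```

```text
pics
0.0 [128.03896995 560.0582015  227.12031255] [-1.79897335e+02 -2.26250333e-03  1.67121974e+02] [0.39665964 0.03098151 0.61408856]
scene {'fx': 455.5125618187058, 'fy': 455.5125618187058, 'cx': 321.8214307873279, 'cy': 239.30310979122595, 'eye': array([ 975.18009064, -473.93422171,  933.72456108]), 'rotation': array([-1.41965419e+02, -1.07260025e-01,  4.25079008e+01])}
wedge [([365.0, 194.0], 0.73), ([293.0, 170.0], 0.65)]
wedge_tip [([326.0, 140.0], 0.92), ([400.0, 237.0], 0.86), ([369.0, 288.0], 0.4)]
foot []
frame [([366.0, 288.0], 0.74)]Traceback (most recent call last):
  File "<stdin>", line 8, in <module>
ValueError: it knows: brush, foot, frame, jar, mug, small_bowl, spatula, table, wedge, wedge_tip, weight
```

```bash
sed -i "s/R=np.array(m\['rotation'\])/R=Rot.from_euler('xyz',m['rotation'],degrees=True).as_matrix()/; 1a from scipy.spatial.transform import Rotation as Rot" h.py
python3 - <<'E'
from h import *
for c in['scene','side']:
    p,d=env.grab_frame(c);cv2.imwrite(f'pics/{c}0.png',p);np.save(f'{c}0.npy',d)
    m=env.camera_model(c);print(c,m['eye'],m['rotation'],m['fx'])
    for t in['wedge','wedge_tip','foot','frame','jar','mug','small_bowl','weight','brush','spatula']:
        print(t,[(np.round(x['location']).tolist(),round(x['score'],2),world(c,x['location'],z=0).round()[:2].tolist()) for x in env.pinpoint(c,t)[:5]])
a=cv2.imread('pics/scene0.png');b=cv2.imread('pics/side0.png')
E
```

```text
scene [ 975.18009064 -473.93422171  933.72456108] [-1.41965419e+02 -1.07260025e-01  4.25079008e+01] 455.5125618187058
wedge [([363.0, 195.0], 0.68, [462.0, 260.0]), ([294.0, 171.0], 0.61, [250.0, 201.0])]
wedge_tip [([399.0, 235.0], 0.77, [621.0, 213.0]), ([327.0, 141.0], 0.65, [231.0, 365.0]), ([289.0, 246.0], 0.43, [435.0, -6.0]), ([435.0, 176.0], 0.26, [569.0, 461.0])]
foot []
frame [([367.0, 288.0], 0.62, [663.0, 31.0])]
jar [([435.0, 177.0], 0.73, [571.0, 458.0])]
mug [([121.0, 368.0], 0.84, [405.0, -480.0]), ([177.0, 424.0], 0.19, [586.0, -470.0])]
small_bowl [([176.0, 421.0], 0.97, [579.0, -468.0]), ([214.0, 331.0], 0.54, [481.0, -291.0])]
weight [([457.0, 216.0], 0.68, [697.0, 374.0]), ([366.0, 287.0], 0.23, [659.0, 31.0])]
brush [([210.0, 332.0], 0.57, [477.0, -298.0])]
spatula [([422.0, 148.0], 0.94, [470.0, 540.0]), ([121.0, 370.0], 0.7, [406.0, -482.0])]
side [  493.54030489 -1030.07450385   664.10109937] [-119.1795693     0.68027979   -1.06081701] 468.35753925466406
wedge [([303.0, 230.0], 0.77, [469.0, 237.0]), ([225.0, 239.0], 0.68, [238.0, 189.0])]
wedge_tip [([353.0, 236.0], 0.75, [619.0, 195.0]), ([230.0, 214.0], 0.7, [228.0, 360.0]), ([371.0, 208.0], 0.37, [694.0, 384.0])]
foot [([374.0, 262.0], 0.43, [660.0, 41.0])]
frame [([374.0, 270.0], 0.61, [657.0, 1.0])]
jar [([331.0, 197.0], 0.81, [568.0, 482.0])]
mug [([264.0, 426.0], 0.76, [406.0, -482.0])]
small_bowl [([362.0, 420.0], 0.64, [574.0, -475.0]), ([373.0, 268.0], 0.59, [655.0, 15.0])]
weight [([370.0, 212.0], 0.51, [690.0, 357.0])]
brush [([307.0, 349.0], 0.7, [480.0, -292.0])]
spatula [([305.0, 192.0], 0.81, [475.0, 533.0])]
```

View pics/scene0.png

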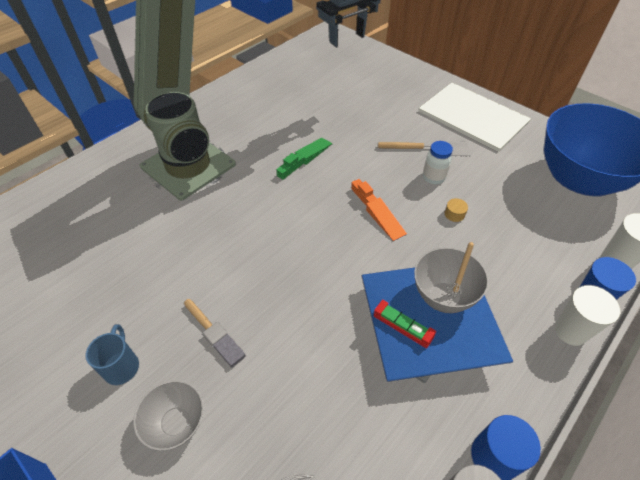

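View pics/side0.png

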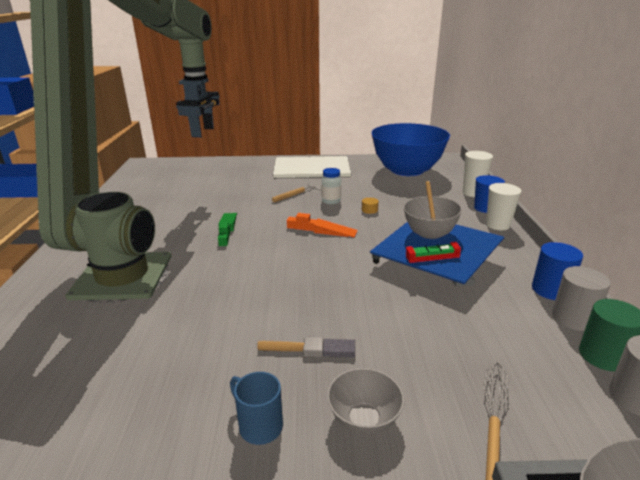

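```bash
python3 - <<'E'
from h import *
def pts(c,mask,d):
    m=env.camera_model(c);v,u=np.nonzero(mask&(d>0));z=d[v,u]
    P=np.c_[(u-m['cx'])/m['fx']*z,(v-m['cy'])/m['fy']*z,z]
    return P@Rot.from_euler('xyz',m['rotation'],degrees=True).as_matrix().T+m['eye']
for c,rw,rp in[('scene',(340,170,415,250),(350,255,520,385)),('side',(280,205,365,245),(365,220,510,285))]:
    p=cv2.imread(f'pics/{c}0.png');d=np.load(f'{c}0.npy');h=cv2.cvtColor(p,cv2.COLOR_BGR2HSV)
    def box(r):
        k=np.zeros(d.shape,bool);k[r[1]:r[3],r[0]:r[2]]=1;return k
    mo=box(rw)&(h[...,0]>3)&(h[...,0]<16)&(h[...,1]>180)&(h[...,2]>120)
    P=pts(c,mo,d);P=P[(P[:,2]<60)&(P[:,2]>-10)]
    r=cv2.minAreaRect(P[:,:2].astype(np.float32));print(c,'wedge',len(P),np.round(cv2.boxPoints(r)).tolist(),np.round(r[1]),P[:,2].min(),P[:,2].max())
    g=P[P[:,2]>36];print(' grip top',len(g),g.mean(0).round(1))
    mb=box(rp)&(h[...,0]>100)&(h[...,0]<125)&(h[...,1]>150)
    P=pts(c,mb,d);P=P[(P[:,2]<90)&(P[:,2]>20)]
    r=cv2.minAreaRect(P[:,:2].astype(np.float32));bp=cv2.boxPoints(r)
    A=np.c_[P[:,:2],np.ones(len(P))];k=np.linalg.lstsq(A,P[:,2],rcond=None)[0]
    print(' plate',len(P),np.round(bp).tolist(),np.round(r[1]),np.round(np.c_[bp,np.ones(4)]@k,1),'tilt dir',np.degrees(np.arctan2(k[1],k[0])),np.degrees(np.hypot(k[0],k[1])))
p=cv2.imread('pics/scene0.png')[125:255,260:430];cv2.imwrite('pics/crop1.png',cv2.resize(p,None,fx=4,fy=4,interpolation=cv2.INTER_CUBIC))
E
```

```text
scene wedge 387 [[420.0, 254.0], [609.0, 178.0], [621.0, 207.0], [432.0, 283.0]] [ 32. 204.] 6.093418968136575 49.339997523349325
 grip top 118 [472.5 247.7  44. ]
 plate 8291 [[648.0, 23.0], [846.0, -140.0], [1009.0, 57.0], [811.0, 220.0]] [256. 257.] [49.4 57.7 65.9 57.5] tilt dir 4.968197344250054 2.6114502806907316
side wedge 789 [[415.0, 238.0], [617.0, 179.0], [632.0, 227.0], [429.0, 286.0]] [ 50. 211.] -0.6975624535782572 46.60419103750996
 grip top 66 [471.  245.9  41.9]
 plate 3240 [[642.0, 16.0], [842.0, -146.0], [1008.0, 58.0], [807.0, 220.0]] [263. 258.] [46.3 54.7 62.9 54.5] tilt dir 4.673679940064516 2.5907577482962054
```

View pics/crop1.png

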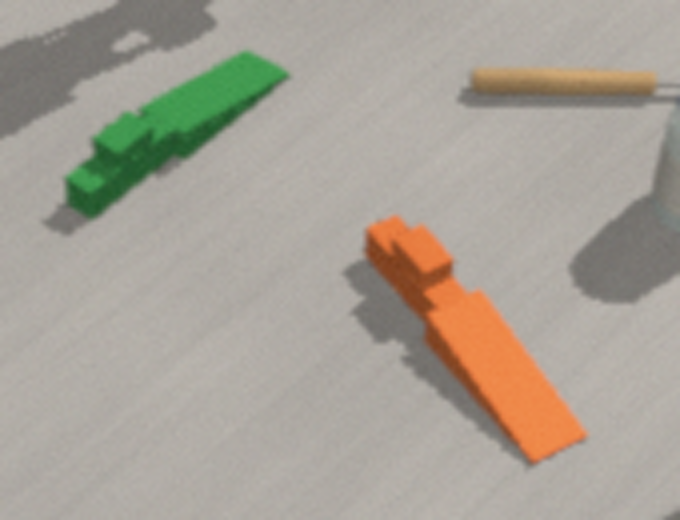

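Call:
arm_command(
  motion=[
    {"offset": [-0.04,-0.023,0],"spin": 0},
    {"offset": [-0.04,-0.023,0],"spin": 0},
    {"offset": [-0.04,-0.023,0],"spin": 0},
    {"offset": [-0.04,-0.023,0],"spin": 0},
    {"offset": [-0.04,-0.023,0],"spin": 0},
  ],
  jaw=0.08,
)

```text
time_s: 1.98
ee_pos: [298.5, 402.8, 228.1]
ee_rot: [180.0, 0.0, 167.1]
force: [0.6, -0.5, -0.5]
gripper_width: 80.1
gripper_force: 0.0
```

Call:
arm_command(
  motion=[
    {"offset": [-0.041,-0.023,0],"spin": 0},
    {"offset": [-0.041,-0.023,0],"spin": 0},
    {"offset": [-0.041,-0.023,0],"spin": 0},
    {"offset": [-0.041,-0.023,0],"spin": 0},
    {"offset": [-0.04,-0.023,0],"spin": 0.07},
  ],
)

```text
time_s: 2.6
ee_pos: [471.8, 245.1, 228.1]
ee_rot: [180.0, 0.0, 163.0]
force: [1.0, -0.3, 0.2]
gripper_width: 80.2
gripper_force: 0.0
```

```bash
cat >> h.py <<'E'
def wworld(uv,s,z):
    m=env.camera_model('wrist');H=np.array(m['hand_eye'])
    T=np.eye(4);T[:3,:3]=Rot.from_euler('xyz',s['ee_rot'],degrees=True).as_matrix();T[:3,3]=s['ee_pos']
    X=T@H;uv=np.atleast_2d(uv)
    r=np.c_[(uv[:,0]-m['cx'])/m['fx'],(uv[:,1]-m['cy'])/m['fy'],np.ones(len(uv))]@X[:3,:3].T
    return X[:3,3]+r*((np.asarray(z).reshape(-1,1)-X[2,3])/r[:,2:])
E
cat > look.py <<'E'
import sys
from h import *
s=env.state();p,d=env.grab_frame('wrist');cv2.imwrite(f'pics/{sys.argv[1]}.png',p)
print(s['time_s'],s['ee_pos'].round(1),s['ee_rot'].round(2),s['qpos'][-1])
for t,z in[('wedge',0),('wedge_tip',2),('foot',8)]:
    print(t,[(np.round(x['location']).tolist(),round(x['score'],2),wworld(x['location'],s,z)[0].round(1).tolist()) for x in env.pinpoint('wrist',t)[:3]])
h=cv2.cvtColor(p,cv2.COLOR_BGR2HSV)
k=((h[...,0]>3)&(h[...,0]<16)&(h[...,1]>180)&(h[...,2]>90)).astype(np.uint8)
m=env.camera_model('wrist');v,u=np.nonzero(k&(d>0));H=np.array(m['hand_eye']);z=d[v,u]
P=np.c_[(u-m['cx'])/m['fx']*z,(v-m['cy'])/m['fy']*z,z]@H[:3,:3].T+H[:3,3]
W=P@Rot.from_euler('xyz',s['ee_rot'],degrees=True).as_matrix().T+s['ee_pos']
for n,Q in[('all',W[(W[:,2]>-8)&(W[:,2]<55)]),('top',W[(W[:,2]>37)&(W[:,2]<55)])]:
    if len(Q)>20:
        r=cv2.minAreaRect(Q[:,:2].astype(np.float32));print(n,len(Q),np.round(cv2.boxPoints(r),1).tolist(),np.round(r[1],1),np.round(r[0],1),np.median(Q[:,2]).round(1))
E
python3 look.py w1
```

```text
2.6 [471.8 245.1 228.1] [1.7997e+02 1.0000e-02 1.6299e+02] -46.784668615716356
wedge [([332.0, 197.0], 0.98, [472.1, 252.6, 0.0])]
wedge_tip [([330.0, 350.0], 0.86, [623.6, 205.3, 2.0])]
foot []
all 8017 [[414.79998779296875, 244.39999389648438], [612.5, 184.39999389648438], [625.5, 227.1999969482422], [427.70001220703125, 287.20001220703125]] [ 44.7 206.6] [520.1 235.8] 24.6
top 1504 [[446.6000061035156, 245.89999389648438], [484.79998779296875, 234.1999969482422], [492.1000061035156, 258.0], [453.8999938964844, 269.79998779296875]] [24.9 40. ] [469.4 252. ] 44.8
```

View pics/w1.png

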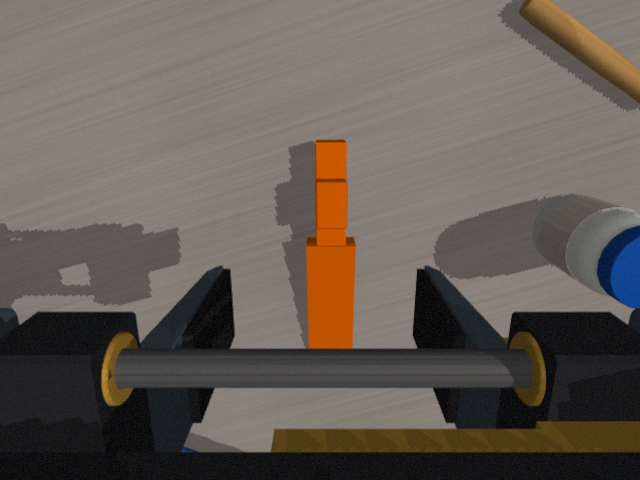

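Call:
arm_command(
  motion=[
    {"offset": [0.004,0.006,0.05],"spin": 0},
    {"offset": [0,0,0.05],"spin": 0},
    {"offset": [0,0,0.05],"spin": 0},
    {"offset": [0,0,0.035],"spin": 0},
    {"offset": [0,0,0.018],"spin": 0},
  ],
)

```text
time_s: 3.42
ee_pos: [466.5, 253.8, 23.1]
ee_rot: [-179.9, -0.2, 163.2]
force: [-0.3, 0.2, -0.1]
gripper_width: 80.1
gripper_force: 0.0
```

Call:
arm_command(
  motion=[
    {"offset": [0,0,0],"spin": 0},
    {"offset": [0,0,0],"spin": 0},
    {"offset": [0,0,0],"spin": 0},
    {"offset": [0,0,0],"spin": 0},
    {"offset": [0,0,0],"spin": 0},
  ],
  jaw=0.01,
  newtons=15,
)

```text
time_s: 4.05
ee_pos: [468.9, 253.3, 25.4]
ee_rot: [180.0, 0.0, 163.1]
force: [-0.2, -0.3, 1.0]
gripper_width: 32.7
gripper_force: 0.0
```

Call:
arm_command(
  motion=[
    {"offset": [0,0,0],"spin": 0},
    {"offset": [0,0,0],"spin": 0},
    {"offset": [0,0,0],"spin": -0.13},
    {"offset": [0,0,0],"spin": -0.13},
    {"offset": [0,0,0],"spin": -0.132},
  ],
)

```text
time_s: 4.68
ee_pos: [468.9, 253.2, 25.2]
ee_rot: [180.0, 0.0, -174.2]
force: [-0.4, -1.3, 3.3]
gripper_width: 26.1
gripper_force: 15.0
```

Call:
arm_command(
  motion=[
    {"offset": [0.006,-0.025,0],"spin": 0},
    {"offset": [0.006,-0.025,0],"spin": 0},
    {"offset": [0.006,-0.025,0],"spin": 0},
    {"offset": [0.006,-0.025,0],"spin": 0},
    {"offset": [0.005,-0.025,0],"spin": 0},
  ],
)

```text
time_s: 5.3
ee_pos: [452.3, 125.7, 25.2]
ee_rot: [179.9, 0.1, -174.5]
force: [0.8, 2.0, 1.1]
gripper_width: 26.3
gripper_force: 15.0
```

Call:
arm_command(
  motion=[
    {"offset": [0,-0.025,0],"spin": 0},
    {"offset": [0,-0.025,0],"spin": 0},
    {"offset": [0,-0.025,0],"spin": 0},
    {"offset": [0,-0.025,0],"spin": 0},
    {"offset": [0,-0.022,0],"spin": 0},
  ],
)

```text
time_s: 5.92
ee_pos: [464.1, 4.1, 25.2]
ee_rot: [180.0, 0.0, -174.5]
force: [0.4, 2.4, 2.0]
gripper_width: 25.7
gripper_force: 15.0
```

Call:
arm_command(
  motion=[
    {"offset": [0,0,0],"spin": 0},
  ],
)

```text
time_s: 6.05
ee_pos: [464.3, 3.4, 25.2]
ee_rot: [-180.0, 0.1, -174.5]
force: [0.1, -2.9, 2.6]
gripper_width: 25.8
gripper_force: 15.0
```

```bash
python3 look.py w2; python3 - <<'E'
from h import *
o=[]
for c,(x,y) in[('scene',(300,200)),('side',(290,190))]:
    p,_=env.grab_frame(c);cv2.imwrite(f'pics/{c}1.png',p);o.append(cv2.resize(p[y:y+150,x:x+200],None,fx=2,fy=2,interpolation=cv2.INTER_CUBIC))
    for t in['wedge','wedge_tip','foot']:
        print(c,t,[(np.round(x['location'],1).tolist(),round(x['score'],2),world(c,x['location'],z=dict(wedge=0,wedge_tip=2,foot=8)[t]).round(1)[:2].tolist()) for x in env.pinpoint(c,t)[:3]])
w=cv2.resize(cv2.imread('pics/w2.png'),(400,300))
cv2.imwrite('pics/c2.png',np.vstack([np.hstack(o),np.hstack([w,w*0])]))
E
```

```text
6.05 [464.3   3.4  25.2] [-1.7996e+02  5.0000e-02 -1.7453e+02] -96.40612481700808
wedge [([324.0, 293.0], 0.68, [465.9, 2.9, 0.0])]
wedge_tip []
foot []
all 14076 [[412.3999938964844, 20.399999618530273], [418.29998779296875, -30.600000381469727], [543.5999755859375, -16.0], [537.5999755859375, 35.0]] [126.1  51.3] [478.    2.2] 28.3
top 4496 [[443.29998779296875, 13.199999809265137], [445.6000061035156, -12.5], [486.8999938964844, -8.699999809265137], [484.6000061035156, 16.899999618530273]] [41.4 25.8] [465.1   2.2] 44.8
scene wedge [([303.9, 249.4], 0.77, [471.3, 10.5])]
scene wedge_tip [([354.9, 281.9], 0.79, [631.4, 22.2]), ([327.9, 142.2], 0.52, [238.3, 360.6])]
scene foot []
side wedge [([301.2, 270.8], 0.91, [465.9, 6.0]), ([223.6, 237.2], 0.82, [233.0, 199.5])]
side wedge_tip [([229.1, 213.6], 0.93, [227.0, 357.4]), ([362.5, 265.7], 0.65, [628.4, 21.8])]
side foot [([376.5, 263.6], 0.4, [665.2, 21.3])]
```

View pics/c2.png

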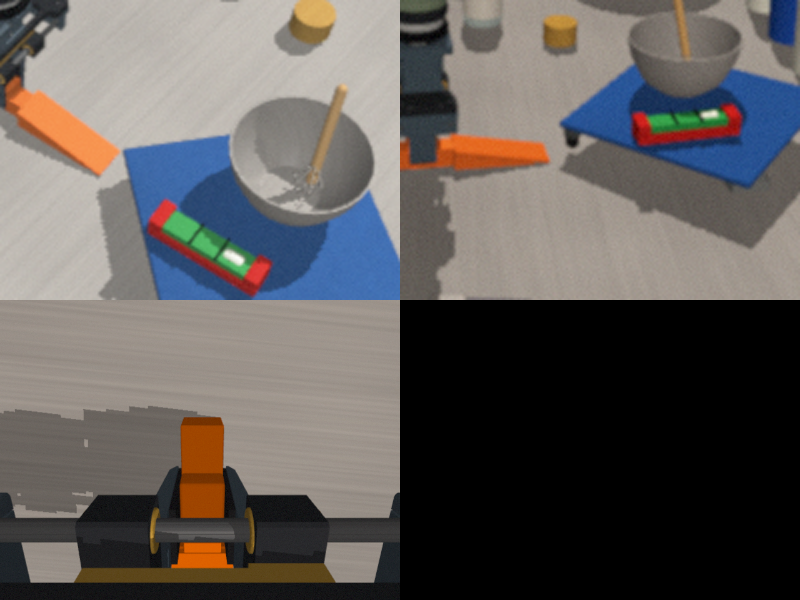

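```bash
cat > bub.py <<'E'
from h import *
R={'scene':(365,290,445,355),'side':(395,232,470,272)}
def prof(c,p,N=8):
    x0,y0,x1,y1=R[c];q=cv2.resize(p[y0:y1,x0:x1],None,fx=N,fy=N,interpolation=cv2.INTER_CUBIC)
    h=cv2.cvtColor(q,cv2.COLOR_BGR2HSV);H,S,V=[h[...,i].astype(int) for i in range(3)]
    red=((H<8)|(H>172))&(S>150)&(V>60);grn=(H>45)&(H<80)&(S>90)
    n,l,st,_=cv2.connectedComponentsWithStats(red.astype(np.uint8));
    v,u=np.nonzero(grn);r=np.c_[u,v].astype(float)/N
    mu=r.mean(0);a=np.linalg.svd(r-mu,full_matrices=False)[2][0];a*=np.sign(a[0]);b=np.array([-a[1],a[0]])
    t=(r-mu)@b;lo,hi=np.percentile(t,[30,70])
    T=np.arange(-35,35,.25);ss=np.linspace(lo,hi,7)
    g=(mu+T[:,None,None]*a+ss[None,:,None]*b)*N
    w=cv2.remap(q,g[...,0].astype(np.float32),g[...,1].astype(np.float32),cv2.INTER_LINEAR).mean(1)
    return T,w,mu,a
def bubble(c,p):
    T,w,mu,a=prof(c,p);B,G,Rd=w.T
    redm=(Rd>G+40)                       # red end blocks bound the vial
    i0=np.argmin(abs(T));L=T[:i0][redm[:i0]].max();U=T[i0:][redm[i0:]].min()
    k=(T>L)&(T<U);mid=(L+U)/2
    pale=np.clip(np.minimum(B,Rd)-110,0,None)*k
    c0=(pale*T).sum()/pale.sum();ok=k&(T>L+1.5)&(T<U-1.5)
    x=G.copy();x[~ok]=999
    i=np.argmin(np.where(T<mid,x,999));j=np.argmin(np.where(T>=mid,x,999))
    return dict(L=L,U=U,bub=c0,dark=(T[i],T[j]),G=(x[i],x[j]),mm=31*(c0-(T[i]+T[j])/2)/(T[j]-T[i]),mmends=c0-mid)
def report():
    for c in R:
        p,_=env.grab_frame(c);r=bubble(c,p);print(c,{k:np.round(v,1).tolist() for k,v in r.items()})
if __name__=='__main__':
    s=env.state();print(s['time_s'],s['ee_pos'].round(1),s['force'].round(1));report()
E
python3 bub.py; python3 - <<'E'
from bub import *
for c in R:
    T,w,_,_=prof(c,cv2.imread(f'pics/{c}1.png'));print(c);print(np.c_[T,w][60:230:3].round(0).astype(int).tolist())
E
```

```text
6.65 [464.1   5.   25.2] [-0.4 -1.4  5.7]
scene {'L': -22.2, 'U': 25.8, 'bub': 16.2, 'dark': [-6.2, 8.8], 'G': [103.9, 89.7], 'mm': 31.0, 'mmends': 14.5}
side {'L': -17.5, 'U': 22.2, 'bub': nan, 'dark': [-4.0, 8.5], 'G': [95.6, 93.6], 'mm': nan, 'mmends': nan}
scene
[[-20, 103, 184, 82], [-19, 103, 184, 81], [-18, 102, 183, 81], [-18, 103, 183, 82], [-17, 103, 183, 82], [-16, 103, 184, 83], [-16, 102, 183, 82], [-15, 103, 183, 82], [-14, 104, 185, 83], [-13, 103, 184, 82], [-12, 103, 184, 82], [-12, 103, 185, 83], [-11, 103, 185, 82], [-10, 105, 186, 83], [-10, 104, 184, 83], [-9, 104, 186, 83], [-8, 101, 179, 80], [-7, 84, 147, 67], [-6, 64, 107, 52], [-6, 70, 119, 57], [-5, 90, 160, 72], [-4, 101, 181, 81], [-4, 103, 184, 81], [-3, 102, 182, 81], [-2, 100, 179, 80], [-1, 100, 178, 80], [0, 101, 180, 81], [0, 101, 180, 81], [1, 101, 178, 81], [2, 98, 174, 78], [2, 94, 169, 75], [3, 93, 166, 74], [4, 93, 166, 74], [5, 94, 167, 74], [6, 95, 169, 75], [6, 94, 168, 75], [7, 90, 161, 72], [8, 75, 133, 61], [8, 57, 95, 47], [9, 62, 102, 52], [10, 95, 146, 84], [11, 136, 181, 130], [12, 16
[... 820 characters left out ...]
, [0, 67, 148, 47], [0, 65, 148, 46], [1, 66, 147, 45], [2, 67, 148, 47], [2, 66, 147, 48], [3, 65, 145, 47], [4, 64, 146, 45], [5, 65, 145, 44], [6, 64, 143, 43], [6, 60, 139, 40], [7, 55, 127, 39], [8, 50, 105, 39], [8, 53, 94, 45], [9, 66, 108, 60], [10, 80, 131, 74], [11, 88, 148, 81], [12, 88, 152, 81], [12, 88, 152, 79], [13, 85, 150, 75], [14, 84, 148, 74], [14, 83, 148, 74], [15, 82, 147, 75], [16, 82, 146, 72], [17, 75, 143, 62], [18, 65, 139, 49], [18, 62, 138, 43], [19, 61, 137, 41], [20, 57, 132, 38], [20, 51, 120, 43], [21, 46, 103, 65], [22, 33, 71, 102]]bub.py:21: RuntimeWarning: invalid value encountered in scalar divide
  c0=(pale*T).sum()/pale.sum();ok=k&(T>L+1.5)&(T<U-1.5)
```

```bash
sed -i "s/lo,hi=np.percentile(t,\[30,70\])/lo,hi=np.percentile(t,[30,70] if c=='scene' else [4,25])/; s/np.minimum(B,Rd)-110/np.minimum(B,Rd)-(110 if c=='scene' else 90)/" bub.py; python3 bub.py
```

```text
6.75 [464.1   5.   25.2] [ 1.  -2.1  6.6]
scene {'L': -22.2, 'U': 25.8, 'bub': 16.2, 'dark': [-6.2, 8.8], 'G': [104.1, 91.3], 'mm': 31.0, 'mmends': 14.5}
side {'L': -18.5, 'U': 21.0, 'bub': 13.0, 'dark': [-5.2, 7.0], 'G': [75.0, 69.9], 'mm': 30.8, 'mmends': 11.8}
```

Call:
arm_command(
  motion=[
    {"offset": [-0.01,0,0],"spin": 0},
    {"offset": [-0.01,0,0],"spin": 0},
    {"offset": [-0.01,0,0],"spin": 0},
    {"offset": [-0.008,0,0],"spin": 0},
    {"offset": [-0.005,0,0],"spin": 0},
  ],
)

```text
time_s: 7.48
ee_pos: [500.7, 9.3, 24.5]
ee_rot: [179.9, -0.7, -174.4]
force: [-12.2, -1.5, 15.2]
gripper_width: 25.9
gripper_force: 15.0
```

Call:
arm_command(
  motion=[
    {"offset": [-0.004,0,0],"spin": 0},
    {"offset": [-0.004,0,0],"spin": 0},
    {"offset": [-0.004,0,0],"spin": 0},
    {"offset": [-0.004,0,0],"spin": 0},
    {"offset": [-0.004,0,0],"spin": 0},
  ],
)

```text
time_s: 8.1
ee_pos: [519.8, 11.2, 24.5]
ee_rot: [179.9, -0.8, -174.4]
force: [-13.6, -2.1, 16.2]
gripper_width: 26.4
gripper_force: 15.0
```

```bash
python3 bub.py;python3 - <<'E'
from h import *
p,_=env.grab_frame('side');a=cv2.resize(p[220:295,290:390],None,fx=4,fy=4,interpolation=cv2.INTER_CUBIC)
p,_=env.grab_frame('scene');b=cv2.resize(p[250:325,310:410],None,fx=4,fy=4,interpolation=cv2.INTER_CUBIC)
cv2.imwrite('pics/c3.png',np.hstack([a,b]))
E
```

```text
8.1 [519.8  11.2  24.5] [-13.6  -2.1  16.2]
scene {'L': -22.2, 'U': 25.8, 'bub': 16.2, 'dark': [-6.2, 8.8], 'G': [104.4, 91.7], 'mm': 31.0, 'mmends': 14.5}
side {'L': -18.8, 'U': 21.0, 'bub': 13.0, 'dark': [-5.2, 7.0], 'G': [75.1, 71.4], 'mm': 30.7, 'mmends': 11.9}
```

View pics/c3.png

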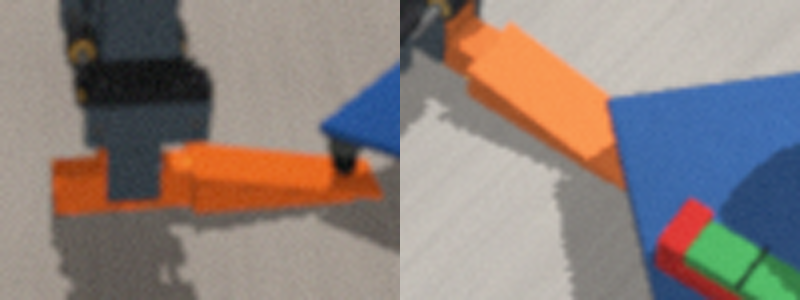

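Call:
arm_command(
  motion=[
    {"offset": [0,0,-0.0005],"spin": 0},
    {"offset": [0,0,0],"spin": 0},
  ],
)

```text
time_s: 8.55
ee_pos: [521.6, 11.3, 24.5]
ee_rot: [179.9, -0.6, -174.4]
force: [-6.8, -0.5, 7.2]
gripper_width: 25.9
gripper_force: 15.0
```

Call:
arm_command(
  motion=[
    {"offset": [-0.003,0,0],"spin": 0},
    {"offset": [-0.003,0,0],"spin": 0},
    {"offset": [-0.003,0,0],"spin": 0},
  ],
)

```text
time_s: 8.93
ee_pos: [527.2, 12.0, 24.3]
ee_rot: [179.9, -1.0, -174.4]
force: [-15.8, -1.6, 13.1]
gripper_width: 25.8
gripper_force: 15.0
```

```bash
python3 bub.py
```

```text
8.925 [527.2  12.   24.3] [-15.8  -1.6  13.1]
scene {'L': -22.2, 'U': 25.8, 'bub': 16.2, 'dark': [-6.2, 8.8], 'G': [105.4, 92.6], 'mm': 31.0, 'mmends': 14.5}
side {'L': -18.8, 'U': 21.0, 'bub': 13.0, 'dark': [-5.2, 7.0], 'G': [77.9, 73.9], 'mm': 30.6, 'mmends': 11.9}
```

Call:
arm_command(
  motion=[
    {"offset": [0,0,-0.0008],"spin": 0},
    {"offset": [-0.003,0,0],"spin": 0},
    {"offset": [-0.003,0,0],"spin": 0},
    {"offset": [-0.003,0,0],"spin": 0},
    {"offset": [-0.003,0,0],"spin": 0},
  ],
)

```text
time_s: 9.65
ee_pos: [537.1, 13.1, 24.2]
ee_rot: [179.9, -1.3, -174.4]
force: [-17.3, -2.3, 10.2]
gripper_width: 26.5
gripper_force: 15.0
```

```bash
python3 bub.py
```

```text
9.65 [537.1  13.1  24.2] [-17.3  -2.3  10.2]
scene {'L': -22.2, 'U': 25.8, 'bub': 16.2, 'dark': [-6.2, 8.8], 'G': [105.0, 92.4], 'mm': 30.9, 'mmends': 14.5}
side {'L': -18.8, 'U': 21.0, 'bub': 13.0, 'dark': [-5.2, 7.0], 'G': [77.1, 72.3], 'mm': 30.6, 'mmends': 11.9}
```

Call:
arm_command(
  motion=[
    {"offset": [-0.003,0,-0.0005],"spin": 0},
    {"offset": [-0.003,0,0],"spin": 0},
    {"offset": [-0.003,0,0],"spin": 0},
    {"offset": [-0.003,0,0],"spin": 0},
  ],
)

```text
time_s: 10.25
ee_pos: [546.7, 14.2, 23.9]
ee_rot: [179.8, -1.6, -174.4]
force: [-21.0, -2.2, 8.6]
gripper_width: 26.0
gripper_force: 15.0
```

```bash
python3 bub.py
```

```text
10.25 [546.7  14.2  23.9] [-21.   -2.2   8.6]
scene {'L': -22.2, 'U': 25.8, 'bub': 16.2, 'dark': [-6.2, 8.8], 'G': [105.4, 93.0], 'mm': 31.0, 'mmends': 14.5}
side {'L': -18.5, 'U': 21.0, 'bub': 13.0, 'dark': [-5.2, 7.0], 'G': [76.6, 71.1], 'mm': 30.7, 'mmends': 11.8}
```

```bash
python3 - <<'E'
from h import *
p,_=env.grab_frame('side');a=cv2.resize(p[220:295,290:390],None,fx=4,fy=4,interpolation=cv2.INTER_CUBIC)
print([(x['location'],x['score'],world('side',x['location'],z=0)) for x in env.pinpoint('side','wedge')[:1]])
p,_=env.grab_frame('scene');b=cv2.resize(p[240:315,300:400],None,fx=4,fy=4,interpolation=cv2.INTER_CUBIC)
cv2.imwrite('pics/c4.png',np.hstack([a,b]))
E
python3 look.py w3
```

```text
[([363.1, 416.0], 0.74, array([ 578.14242111, -466.3293608 ,    0.        ]))]
10.5 [547.5  14.3  23.9] [ 179.85   -1.49 -174.42] -95.31000478995578
wedge [([323.0, 290.0], 0.92, [546.5, 13.2, 0.0])]
wedge_tip []
foot []
all 14524 [[493.70001220703125, 29.600000381469727], [498.0, -13.699999809265137], [603.7999877929688, -3.200000047683716], [599.5999755859375, 40.099998474121094]] [106.3  43.5] [548.8  13.2] 28.4
top 4959 [[524.2000122070312, 23.899999618530273], [526.5999755859375, -1.899999976158142], [566.4000244140625, 1.7999999523162842], [564.0, 27.600000381469727]] [40.  25.8] [545.3  12.8] 44.9
```

View pics/c4.png

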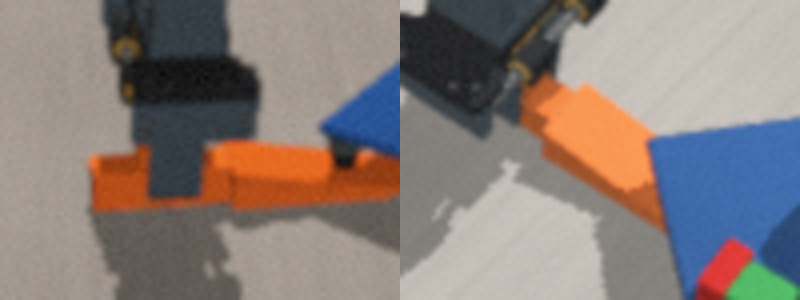

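Call:
arm_command(
  motion=[
    {"offset": [-0.003,0,-0.001],"spin": 0},
    {"offset": [-0.003,0,-0.0005],"spin": 0},
    {"offset": [-0.003,0,0],"spin": 0},
    {"offset": [-0.003,0,0],"spin": 0},
  ],
)

```text
time_s: 11.2
ee_pos: [559.8, 15.6, 24.1]
ee_rot: [179.8, -1.5, -174.4]
force: [-14.3, -1.3, -1.7]
gripper_width: 25.9
gripper_force: 15.0
```

```bash
python3 bub.py
```

```text
11.2 [559.8  15.6  24.1] [-14.3  -1.3  -1.7]
scene {'L': -22.8, 'U': 25.5, 'bub': 13.3, 'dark': [-6.8, 8.0], 'G': [106.7, 157.7], 'mm': 26.7, 'mmends': 12.0}
side {'L': -19.0, 'U': 20.2, 'bub': 9.9, 'dark': [-5.5, 2.5], 'G': [75.0, 101.3], 'mm': 44.3, 'mmends': 9.3}
```

Call:
arm_command(
  motion=[
    {"offset": [-0.003,0,0],"spin": 0},
    {"offset": [-0.003,0,0],"spin": 0},
    {"offset": [-0.003,0,0],"spin": 0},
    {"offset": [-0.003,0,0],"spin": 0},
    {"offset": [-0.002,0,0],"spin": 0},
  ],
)

```text
time_s: 11.92
ee_pos: [574.8, 17.0, 24.1]
ee_rot: [179.8, -1.4, -174.4]
force: [-11.8, -0.4, -3.3]
gripper_width: 26.2
gripper_force: 15.0
```

Call:
arm_command(
  motion=[
    {"offset": [-0.003,0,0],"spin": 0},
    {"offset": [-0.003,0,0],"spin": 0},
    {"offset": [-0.003,0,0],"spin": 0},
  ],
)

```text
time_s: 12.3
ee_pos: [583.5, 17.8, 24.1]
ee_rot: [179.8, -1.4, -174.4]
force: [-13.0, -0.4, -1.4]
gripper_width: 26.1
gripper_force: 15.0
```

```bash
python3 bub.py
```

```text
12.3 [583.5  17.8  24.1] [-13.   -0.4  -1.4]
scene {'L': -23.8, 'U': 24.8, 'bub': 3.8, 'dark': [-7.8, 14.5], 'G': [113.0, 159.4], 'mm': 0.5, 'mmends': 3.3}
side {'L': -19.8, 'U': 18.8, 'bub': 2.2, 'dark': [-6.5, 11.0], 'G': [79.3, 99.7], 'mm': -0.2, 'mmends': 2.7}
```

Call:
arm_command(
  motion=[
    {"offset": [0,0,0],"spin": 0},
    {"offset": [0,0,0],"spin": 0},
    {"offset": [0,0,0],"spin": 0},
    {"offset": [0,0,0],"spin": 0},
    {"offset": [0,0,0],"spin": 0},
  ],
)

```text
time_s: 13.02
ee_pos: [585.2, 18.0, 24.0]
ee_rot: [179.8, -1.2, -174.4]
force: [-10.7, -0.9, -5.3]
gripper_width: 26.1
gripper_force: 15.0
```

Call:
arm_command(
  motion=[
    {"offset": [0,0,0],"spin": 0},
    {"offset": [0,0,0],"spin": 0},
    {"offset": [0,0,0],"spin": 0},
  ],
)

```text
time_s: 13.4
ee_pos: [585.2, 18.0, 24.0]
ee_rot: [179.8, -1.2, -174.4]
force: [-10.0, -0.8, -5.7]
gripper_width: 26.1
gripper_force: 15.0
```

```bash
python3 bub.py
```

```text
13.4 [585.2  18.   24. ] [-10.   -0.8  -5.7]
scene {'L': -24.0, 'U': 24.5, 'bub': 2.6, 'dark': [-7.8, 14.2], 'G': [116.6, 159.3], 'mm': -0.9, 'mmends': 2.4}
side {'L': -19.8, 'U': 18.8, 'bub': 1.9, 'dark': [-6.5, 7.5], 'G': [76.1, 96.7], 'mm': 3.2, 'mmends': 2.4}
```

Call:
arm_command(
  motion=[
    {"offset": [-0.003,0,0],"spin": 0},
    {"offset": [-0.003,0,0],"spin": 0},
    {"offset": [-0.003,0,0],"spin": 0},
    {"offset": [0,0,0],"spin": 0},
    {"offset": [0,0,0],"spin": 0},
  ],
)

```text
time_s: 14.12
ee_pos: [594.3, 18.9, 24.0]
ee_rot: [179.9, -1.2, -174.4]
force: [-9.6, -0.9, -5.3]
gripper_width: 25.8
gripper_force: 15.0
```

Call:
arm_command(
  motion=[
    {"offset": [0,0,0],"spin": 0},
    {"offset": [0,0,0],"spin": 0},
    {"offset": [0,0,0],"spin": 0},
    {"offset": [0,0,0],"spin": 0},
    {"offset": [0,0,0],"spin": 0},
  ],
)

```text
time_s: 14.75
ee_pos: [594.3, 18.9, 24.0]
ee_rot: [179.9, -1.2, -174.4]
force: [-9.0, 0.4, -5.0]
gripper_width: 26.1
gripper_force: 15.0
```

```bash
python3 bub.py
```

```text
14.75 [594.3  18.9  24. ] [-9.   0.4 -5. ]
scene {'L': -24.5, 'U': 24.2, 'bub': -0.0, 'dark': [-8.2, 7.0], 'G': [111.4, 98.9], 'mm': 1.3, 'mmends': 0.1}
side {'L': -20.0, 'U': 18.5, 'bub': -0.2, 'dark': [-6.8, 6.0], 'G': [73.3, 64.0], 'mm': 0.4, 'mmends': 0.6}
```

Call:
arm_command(
  motion=[
    {"offset": [0.002,0,0.0005],"spin": 0},
    {"offset": [0.002,0,0.0005],"spin": 0},
    {"offset": [0,0,0],"spin": 0},
    {"offset": [0,0,0],"spin": 0},
  ],
)

```text
time_s: 15.35
ee_pos: [594.5, 18.7, 24.8]
ee_rot: [179.9, -0.6, -174.4]
force: [-7.0, 1.6, -7.3]
gripper_width: 25.8
gripper_force: 15.0
```

```bash
python3 bub.py
```

```text
15.35 [594.5  18.7  24.8] [-7.   1.6 -7.3]
scene {'L': -24.5, 'U': 24.2, 'bub': -0.6, 'dark': [-8.2, 7.0], 'G': [112.1, 94.7], 'mm': 0.1, 'mmends': -0.5}
side {'L': -20.2, 'U': 18.5, 'bub': -0.6, 'dark': [-7.0, 5.8], 'G': [70.9, 60.1], 'mm': 0.1, 'mmends': 0.3}
```

Call:
arm_command(
  motion=[
    {"offset": [0.001,0,0.001],"spin": 0},
    {"offset": [0.001,0,0.0008],"spin": 0},
    {"offset": [0,0,0],"spin": 0},
    {"offset": [0,0,0],"spin": 0},
    {"offset": [0,0,0],"spin": 0},
  ],
)

```text
time_s: 16.08
ee_pos: [594.4, 18.7, 24.1]
ee_rot: [179.9, -0.4, -174.4]
force: [-5.3, 2.2, -5.4]
gripper_width: 26.1
gripper_force: 15.0
```

```bash
python3 bub.py
```

```text
16.075 [594.4  18.7  24.1] [-5.3  2.2 -5.4]
scene {'L': -24.5, 'U': 24.2, 'bub': -0.5, 'dark': [-8.2, 7.0], 'G': [112.1, 96.6], 'mm': 0.3, 'mmends': -0.4}
side {'L': -20.0, 'U': 18.5, 'bub': -0.4, 'dark': [-6.8, 5.8], 'G': [69.3, 60.1], 'mm': 0.3, 'mmends': 0.4}
```

Call:
arm_command(
  motion=[
    {"offset": [0.001,0,0.0008],"spin": 0},
    {"offset": [0,0,0],"spin": 0},
    {"offset": [0,0,0],"spin": 0},
  ],
)

```text
time_s: 16.55
ee_pos: [594.4, 18.7, 24.0]
ee_rot: [179.9, -0.2, -174.4]
force: [-3.7, 3.5, -1.7]
gripper_width: 26.0
gripper_force: 15.0
```

Call:
arm_command(
  motion=[
    {"offset": [0,0,0],"spin": 0},
    {"offset": [0,0,0],"spin": 0},
    {"offset": [0,0,0],"spin": 0},
    {"offset": [0,0,0],"spin": 0},
    {"offset": [0,0,0],"spin": 0},
  ],
  jaw=0.056,
)

```text
time_s: 17.18
ee_pos: [596.3, 17.4, 24.7]
ee_rot: [180.0, 0.0, -174.4]
force: [1.0, -0.0, 0.5]
gripper_width: 56.0
gripper_force: 0.0
```

Call:
arm_command(
  motion=[
    {"offset": [0,0,0],"spin": 0},
    {"offset": [0,0,0],"spin": 0},
    {"offset": [0,0,0],"spin": 0},
    {"offset": [0,0,0],"spin": 0},
    {"offset": [0,0,0],"spin": 0},
  ],
)

```text
time_s: 17.8
ee_pos: [596.2, 17.5, 24.6]
ee_rot: [180.0, 0.0, -174.4]
force: [-0.6, 0.1, 0.6]
gripper_width: 55.8
gripper_force: 0.0
```

```bash
python3 bub.py
```

```text
17.8 [596.2  17.5  24.6] [-0.6  0.1  0.6]
scene {'L': -24.5, 'U': 24.0, 'bub': -0.5, 'dark': [-8.2, 7.0], 'G': [111.6, 98.3], 'mm': 0.3, 'mmends': -0.2}
side {'L': -20.0, 'U': 18.5, 'bub': -0.4, 'dark': [-6.8, 5.5], 'G': [65.6, 66.3], 'mm': 0.6, 'mmends': 0.4}
```

Call:
arm_command(
  motion=[
    {"offset": [0,0,-0.02],"spin": 0},
    {"offset": [0,0,-0.03],"spin": 0},
    {"offset": [0,0,-0.03],"spin": 0},
    {"offset": [0.03,0,-0.03],"spin": 0},
    {"offset": [0.04,0,-0.02],"spin": 0},
  ],
)

```text
time_s: 18.52
ee_pos: [526.8, 10.6, 156.0]
ee_rot: [-180.0, 0.1, -174.4]
force: [1.1, 0.2, 1.0]
gripper_width: 55.9
gripper_force: 0.0
```

Call:
arm_command(
  motion=[
    {"offset": [0.03,0,0],"spin": 0},
    {"offset": [0,0,0],"spin": 0},
    {"offset": [0,0,0],"spin": 0},
    {"offset": [0,0,0],"spin": 0},
  ],
)

```text
time_s: 19.02
ee_pos: [497.7, 7.8, 154.4]
ee_rot: [180.0, 0.0, -174.4]
force: [0.2, 1.1, 0.1]
gripper_width: 55.8
gripper_force: 0.0
```

```bash
python3 bub.py;python3 - <<'E'
from h import *
p,_=env.grab_frame('side');a=cv2.resize(p[200:300,320:480],None,fx=2.5,fy=2.5,interpolation=cv2.INTER_CUBIC)
p,_=env.grab_frame('scene');b=cv2.resize(p[255:355,300:460],None,fx=2.5,fy=2.5,interpolation=cv2.INTER_CUBIC)
cv2.imwrite('pics/c5.png',np.hstack([a,b]))
E
```

```text
19.025 [497.7   7.8 154.4] [0.2 1.1 0.1]
scene {'L': -24.5, 'U': 24.2, 'bub': -0.4, 'dark': [-8.2, 7.0], 'G': [106.7, 95.4], 'mm': 0.4, 'mmends': -0.3}
side {'L': -20.0, 'U': 18.5, 'bub': -0.4, 'dark': [-6.8, 6.0], 'G': [61.1, 61.9], 'mm': -0.2, 'mmends': 0.3}
```

View pics/c5.png

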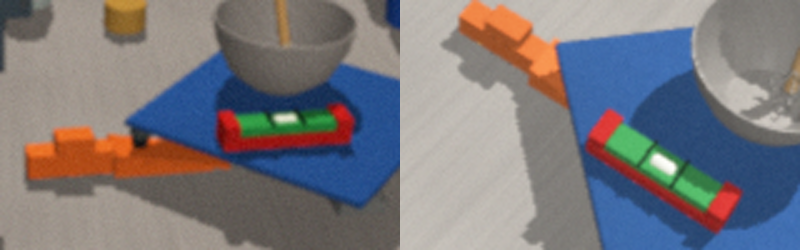

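The bubble sits between the lines in both views (side crop (286,118), scene crop (662,162)). The wedge lies flat under the foot and the gripper is clear of it.

```bash
python3 -c "
from workcell import env
print(env.job_done())"
```

```text
the job is handed in; nothing more can be done
None
```

The orange wedge is under the low corner's foot, lying flat and released. The bubble reads within about 0.5 mm of centre in both cameras, and I handed the job in at about 19 s; it returned no verdict.

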